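# Release a test bar from a left-hand-thread clamp

## Robot

A 6-joint arm with a two-finger parallel gripper is mounted at the origin on the work surface. World frame = base frame: x ahead of the robot, y to its left, z up, the work surface at z = 0. Lengths are in m, angles in rad, forces in N, time in s.
With the tool pointing down it reaches from about 0.35 to 0.975 m from the base axis. Payload 4.9 kg.
Tool frame: the origin (TCP) lies at the very end of the fingers, on their centre line; the grasp point (between the pads) lies 19 mm behind it; y points along the fingers, z is the direction in which the jaws open and shut, and the axes are right-handed (so a half turn about y gives the same grasp; the last joint's range is limited). The gripper opens to 85 mm and grips with 20 to 120 N. Pads are 22 mm wide; open, the fingers measure 114 mm over their backs; the gripper's body (76 mm by 85 mm) begins 54 mm behind the grasp point. The pads swing forward as they close: fully open they stand 13 mm farther back than shut.
Start: joints at [-1.428, 0.053, 1.613, -0, 1.476, -0.119], TCP at [0.162, -0.604, 0.231] pointing down, gripper open.
Joint ranges: [-3.01, 3.01], [-1.01, 2.22], [0.06, 2.58], [-1.02, 4.17], [0.09, 2.62], [-3.14, 3.14]. Speed limits (rad/s): [2.57, 2.57, 3.14, 3.14, 3.14, 3.14].

## Interface

Orientations are given as a rotation vector (axis times angle).
In Python, from station import ctrl gives the robot as it stands.
- The arm moves only by the tool arm_command, never from a script. Its argument "steps" is a list of rows, each a list of 3 entries, a list of its own where there are three numbers: the shift along the tool's x, y, z in m, then the turn, a rotation vector about the tool's x, y, z in degrees, then the opening, from 0 (shut) to 1 (fully open). In form: [[[dx, dy, dz], [ax, ay, az], gripper], ...]. A call has 1 to 5 rows; each row is the pose to reach, as a shift and turn from the pose measured when the call began, along the tool's axes at that moment; what a row does not reach only later rows make up. A row lasts 1/10 s, in which the tool goes at most 50 mm and 8.59 degrees, less where a joint would pass 70% of its speed; a pose out of reach is approached as far as the arm can. A call with a gripper value outside its range is refused whole. The fingers move at their own pace and stop on an object; "force" is the grip in N (left out, the last holds). Time passes only in rows, so rows that repeat a pose let the fingers close. It gives the time, the measured TCP pose, the force and the opening at its end, in the units of the state.
- ctrl.get_obs(): the state, without advancing time (a new reading comes with each control period).
- ctrl.get_image(name): name is "scene" or "top" or "wrist"; returns a dict with "img" (480x640x3 uint8, red, green, blue), "camera_matrix" (3x3 intrinsics, pixels), "world_from_camera" (4x4, takes a point from camera to world coordinates). Camera axes: x right, y up, looking along -z (the intrinsics and any distortion apply to the point x, -y, -z); pixel columns grow to the right and rows downward; lengths in m; the calibration is good to about 2 mm. A picture is of the moment at which its call begins. There is no depth.
- ctrl.finish_job(): hands the job in, once; it reports no verdict.
Trained networks look in a picture, given as the dict that the camera call returned (one of the last four; its "shot" number tells which), for a name from the list of things; names that differ only in an ending like _2 or _b are one class to them, and where a whole thing is asked for, a point or a joint stands for the part that bears it (a point fixed in the world has none). Each returns a list of dicts, best first, with "confidence" (0 to 1); they miss things now and then, are a little off and sometimes report something else, mostly with a low value. They report only what shows in the picture. A call takes as long as a camera call. They do not tell look-alikes from the thing itself.
- ctrl.boxes_of(picture, name): "position" ([row, column] in pixels, amid what is visible of it).
The state is a dict: "t": time; "q": joint angles; "dq": joint speeds; "effort": joint torques, N m; "tool_pos": TCP position; "tool_rot": TCP orientation; "contact_force": force on the tool from outside, world axes, zero at the start; "wrist_torque": the same for the moment, N m; "opening": finger opening in m.
Only numpy, scipy, OpenCV 4.12 (cv2) and the standard library are available. Lean on these libraries where they do the work, as an engineer would, in place of code of your own. Each camera call takes 0.05 s, during which the arm holds its last target.

## Task

Unload the tan test bar from the bench clamp: the red knob has a left-hand thread, so loosen it by turning it clockwise (seen from above), never tightening it, until the clamp's tooth stands well clear above the notch in the bar. Then draw the bar straight out from under the strap without prying it against the clamp, and lower it, not drop it, into the blue tray so that it lies flat on the floor of the tray with its notch up. Leave the clamp open and the things around it where they are.

Things in the scene. Friction and masses are not known exactly. Their poses are not given: they have to be found in the camera images.
- clamp: Fixed clamp on a black base plate 265 x 90 x 12 mm. Origin on the table, below the bar's centre line; x points from the bar's free end to the knob (axis at x = +100 mm), z up. The bar rests on a rail (26 mm wide, x = -58 to +77 mm), top 30 mm above the table, against a post at x = 79 mm, between guide walls (x = 27 to 77 mm, 40 mm high, 2 mm clear each side). It leaves along -x.
- tooth (a point): Middle of the lower edge of the steel tooth (10 mm long in the bar's direction, 28 mm wide, 7 mm high) under the strap's free end; it sits in the bar's notch. 57 mm above the table at knob value 0; it must rise above the bar's top, 62 mm above the table, to free the bar.
- knob_grip (a point): Centre of the knob's red T-bar, on the vertical knob axis: 76 mm long (this point's x), 18 mm thick (y), 27 mm high, above a brass hub 30 mm across, 12 mm high. 101 mm above the table at knob value 0; turns and rises with the knob. Grip it across its thickness from above; fingertips can go 20 mm below the point before they meet the strap.
- knob (a joint): Knob turn, rad; grows when turned clockwise seen from above, which loosens (left-hand thread). Strap, tooth and knob rise 1.4 mm per rad. Starts at 0.1 to 0.6; tooth level with the bar's top at 3.57, well clear from 4.3; end stop 6.2; below 0 it is being tightened (stop -0.7). About 0.22 N m friction; stays where left. Needs several grasps.
- bar_center (a point): Centre of the loose tan test bar, 190 (x) x 30 (y) x 32 mm (z), about 0.3 kg. Top notch across it, 16 mm long, 9 mm deep, centred 67 mm from the centre towards +x, the clamped end. In the clamp it is parallel to the clamp's x, its centre 20 mm on the -x side of the clamp's origin. The part from x = -95 to +20 mm is free to grip across its width from above.
- tray_in (a point): Centre of the inner floor, 5 mm above the table, of the fixed blue open tray: inside 216 mm (x) x 120 mm (y), walls 5 mm thick, top of the walls 20 mm above this floor. z up.
- jar: Bystander: glass jar with black cap, 60 mm across, 70 mm high; origin under its centre.
- mouse: Bystander: black computer mouse 100 x 58 x 28 mm; origin under its centre.
- weight: Bystander: steel cylinder 64 mm across, 45 mm high; origin under its centre.
- driver: Bystander: screwdriver lying on the table; origin under it.
- mug: Bystander: blue mug 76 mm across, 85 mm high, handle at +y; origin under its centre.
- spare_bar: Bystander: grey bar 150 x 30 x 30 mm lying flat at the back; origin under its centre.
- strap: The clamp's aluminium strap with its tooth. Origin and axes as the clamp's, raised by the lift. It covers x = +35 to +139 mm, 40 mm wide, 12 mm thick; underside 64 mm, top 76 mm above the table at knob value 0. The bar must slide about 45 mm to get out from under it, and can then be lifted.
Not all that is in view belongs to the job. Leave any green or pink look-alike of the part that bears bar_center alone.

How it is judged:
By the outcome, as a careful person would: the job done as asked, in the order asked, and still so for the second after the job is handed in, with the robot touching nothing.
It also fails if it takes over 72 s, if anything falls off the work surface, if the arm or the gripper's body presses on something with over 40 N, if the wrist force passes 120 N, or if a joint passes its speed limit or range.

## Working session

There is one attempt and no reset: what is moved stays moved. The work goes in short steps, Python scripts to look and compute and a tool call to move; the robot and the scene stay as the last step left them, time stands still between calls to the robot, and variables do not carry over. Pictures are saved under pics/ and viewed, and the job is handed in when it is done.

Besides the shell and the picture viewer there is one more tool, called after ">>>" by a JSON object that holds its "name" and its "arguments", one argument or row to a line. arm_command: Moves the arm, as the interface text tells. Its arguments: {"type":"object","properties":{"steps":{"type":"array"},"force":{"type":"number"}},"required":["steps"]}

```bash
ls; mkdir -p pics; python3 - <<'E'
from station import ctrl
import cv2,json
o=ctrl.get_obs()
for k,v in o.items(): print(k,v)
for n in ["scene","top"]:
    p=ctrl.get_image(n); cv2.imwrite(f"pics/{n}0.png",p["img"][:,:,::-1])
    print(n,p["camera_matrix"],p["world_from_camera"],[k for k in p])
    for nm in ["clamp","knob_grip","bar_center","tray_in","tooth","strap"]:
        print(nm,[(d["position"],round(d["confidence"],2)) for d in ctrl.boxes_of(p,nm)])
E
```

```text
pics
t 0.0
q [-1.42804327e+00  5.33242301e-02  1.61430785e+00  4.32228887e-05
  1.47598661e+00 -1.18988404e-01]
dq [-0.00061418  0.00096876 -0.00049472 -0.00030586  0.00210332 -0.00106948]
effort [-2.57844498e-03 -3.93696249e+01 -3.70175493e+01 -4.14195811e-04
  7.14401656e-03  1.53314852e-05]
tool_pos [ 0.16165668 -0.60308623  0.23007497]
tool_rot [-0.27398253  2.08388168 -2.07962681]
contact_force [ 0.29097988 -0.27918697  0.41298982]
wrist_torque [ 0.0084115  -0.00579211  0.01967334]
opening 0.08521851335648589
scene [[510.67238225   0.         317.7636125 ]
 [  0.         510.67238225 243.27294492]
 [  0.           0.           1.        ]] [[-0.84657055 -0.46412261  0.2605926   0.8952546 ]
 [ 0.53210695 -0.72558158  0.43634111  0.68126627]
 [-0.01343459  0.50805667  0.86121886  1.28609752]
 [ 0.          0.          0.          1.        ]] ['img', 'camera_matrix', 'world_from_camera', 'shot']
clamp [([297.7, 314.1], 0.79)]
knob_grip [([294.6, 300.7], 0.66), ([154.7, 208.7], 0.49)]
bar_center [([279.5, 344.0], 0.97), ([217.0, 343.1], 0.86), ([371.0, 481.7], 0.83), ([278.6, 438.8], 0.71)]
tray_in [([189.6, 258.8], 0.58)]
tooth [([295.3, 301.5], 0.85)]
strap [([294.4, 301.7], 0.98)]
top [[510.82928321   0.         318.37074448]
 [  0.         510.82928321 233.69542311]
 [  0.           0.           1.        ]] [[ 0.02959696  0.98823553 -0.15004854  0.31249662]
 [-0.99952416  0.0279557  -0.01303615  0.04995719]
 [-0.00868808  0.15036297  0.98859268  1.47774072]
 [ 0.          0.          0.          1.        ]] ['img', 'camera_matrix', 'world_from_camera', 'shot']
clamp [([207.4, 285.7], 0.71), ([226.1, 418.6], 0.66)]
knob_grip [([181.6, 279.8], 0.75)]
bar_center [([237.7, 279.2], 0.96), ([317.8, 229.7], 0.88), ([283.2, 342.9], 0.76), ([288.5, 137.9], 0.62)]
tray_in [([229.7, 418.1], 0.55)]
tooth []
strap [([195.4, 281.8], 0.64)]
```

View pics/scene0.png

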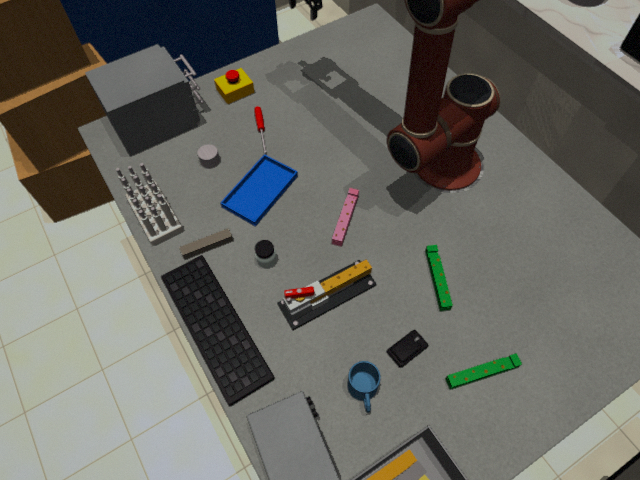

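View pics/top0.png

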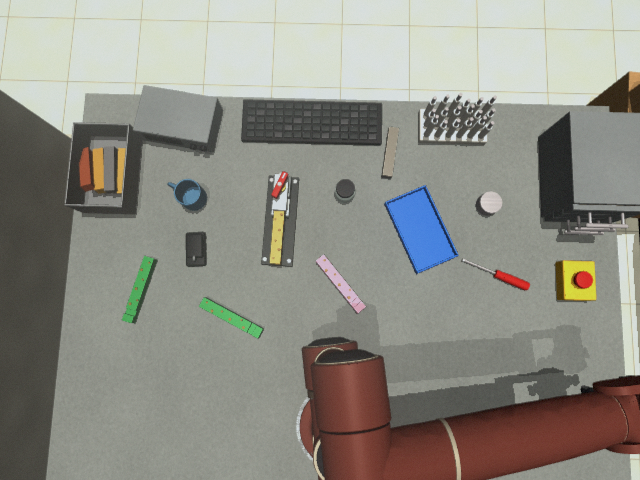

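```bash
python3 - <<'E'
import cv2
a=cv2.imread('pics/top0.png')[130:330,210:350]; cv2.imwrite('pics/topcrop0.png',cv2.resize(a,None,fx=3,fy=3,interpolation=cv2.INTER_CUBIC))
a=cv2.imread('pics/scene0.png')[240:360,240:420]; cv2.imwrite('pics/scenecrop0.png',cv2.resize(a,None,fx=4,fy=4,interpolation=cv2.INTER_CUBIC))
E
```

```text
(no output)
```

View pics/topcrop0.png

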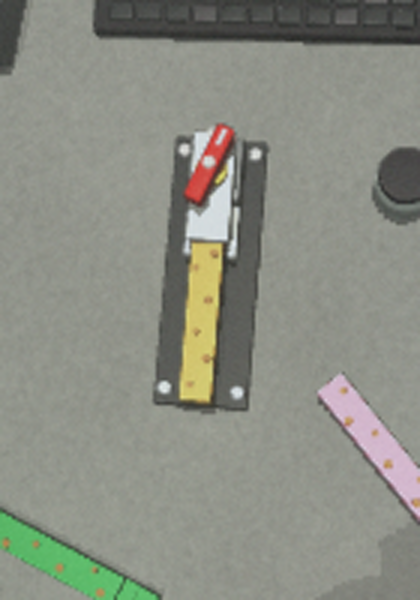

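View pics/scenecrop0.png

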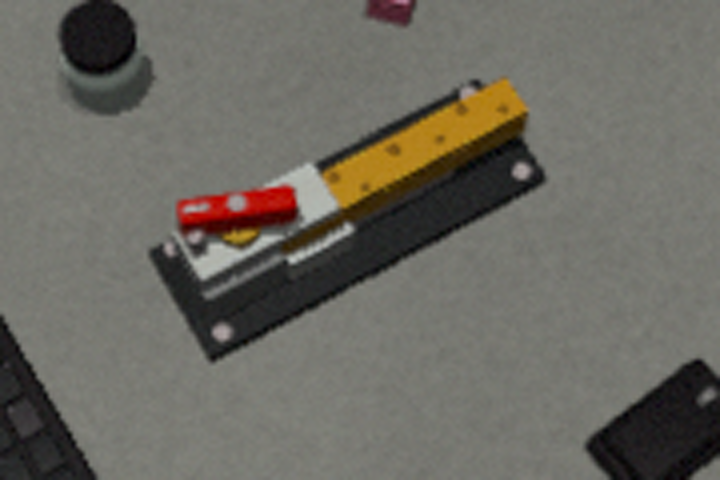

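The tan bar I want is in the clamp, at top (row 237, col 279) and scene (279, 344). These could be mistaken for it:
- green look-alikes at top (317,230) and (288,138)
- the pink one at top (283,342)
- orange bars in the box at top (170,105)
- the grey spare at top (152,390)

The crop confirms the tan bar is under the aluminium strap, with the red T-bar knob above it. Next I'll measure the poses.

```bash
cat > h.py <<'E'
import numpy as np, cv2
from scipy.spatial.transform import Rotation as R
def onplane(p,uv,z):
    K=np.array(p["camera_matrix"]);T=np.array(p["world_from_camera"])
    uv=np.atleast_2d(uv).astype(float)
    d=np.c_[(uv[:,0]-K[0,2])/K[0,0],-(uv[:,1]-K[1,2])/K[1,1],-np.ones(len(uv))]@T[:3,:3].T
    o=T[:3,3]; s=(z-o[2])/d[:,2]; return o+d*s[:,None]
def proj(p,X):
    K=np.array(p["camera_matrix"]);T=np.array(p["world_from_camera"])
    c=(np.atleast_2d(X)-T[:3,3])@T[:3,:3]
    return np.c_[K[0,2]+K[0,0]*c[:,0]/-c[:,2],K[1,2]-K[1,1]*c[:,1]/-c[:,2]]
def hsv(p): return cv2.cvtColor(p["img"],cv2.COLOR_RGB2HSV)
def mask_red(p):
    h=hsv(p); return (((h[...,0]<8)|(h[...,0]>172))&(h[...,1]>150)&(h[...,2]>70)).astype(np.uint8)
def mask_yel(p):
    h=hsv(p); return ((h[...,0]>14)&(h[...,0]<32)&(h[...,1]>110)&(h[...,2]>80)).astype(np.uint8)
def mask_blue(p):
    h=hsv(p); return ((h[...,0]>104)&(h[...,0]<122)&(h[...,1]>180)&(h[...,2]>60)).astype(np.uint8)
def comp(m,near):
    n,l,s,c=cv2.connectedComponentsWithStats(m)
    ok=[i for i in range(1,n) if s[i,4]>40]
    i=min(ok,key=lambda i:np.hypot(*(c[i]-near))); ys,xs=np.where(l==i)
    return np.c_[xs,ys]
def rect(p,m,near,z):
    px=comp(m,near); W=onplane(p,px,z)[:,:2]
    (c,s,a)=cv2.minAreaRect((W*1000).astype(np.float32))
    w,h=s
    if h>w: a+=90;w,h=h,w
    return np.array(c)/1000,(w,h),(a+90)%180-90,len(px)
E
python3 - <<'E'
from h import *
from station import ctrl
for n,ky,by,ty in [("top",(279,182),(279,238),(420,229)),("scene",(300,294),(344,279),(260,189))]:
    p=ctrl.get_image(n)
    print(n,"knob",rect(p,mask_red(p),ky,.115)); print("bar",rect(p,mask_yel(p),by,.062)); print("tray0",rect(p,mask_blue(p),ty,.015))
    if n=="top":
        c=np.array([(177,137),(267,142),(247,409),(155,403)])/3+[210,130]
        print(onplane(p,c,.012))
o=ctrl.get_obs(); print(R.from_rotvec(o["tool_rot"]).as_matrix().round(3))
E
```

```text
top knob (array([0.67188843, 0.17132303]), (32.60770034790039, 16.14227294921875), -23.730003356933594, 47)
bar (array([0.51544373, 0.1851145 ]), (148.9778289794922, 29.988927841186523), -2.5123443603515625, 531)Traceback (most recent call last):
  File "<stdin>", line 5, in <module>
  File "h.py", line 25, in rect
    px=comp(m,near); W=onplane(p,px,z)[:,:2]
  File "h.py", line 22, in comp
    i=min(ok,key=lambda i:np.hypot(*(c[i]-near))); ys,xs=np.where(l==i)
ValueError: min() iterable argument is empty
```

```bash
python3 - <<'E'
from h import *
from station import ctrl
p=ctrl.get_image("top"); h=hsv(p)
for c,r in [(279,182),(283,175),(275,190),(420,229),(400,210),(276,250),(280,200)]: print((c,r),h[r,c],p["img"][r,c])
E
```

```text
(279, 182) [  5  21 209] [209 195 192]
(283, 175) [155   7 209] [209 203 208]
(275, 190) [  1 174 205] [205  71  65]
(420, 229) [109 169 223] [ 75 130 223]
(400, 210) [109 167 223] [ 77 132 223]
(276, 250) [ 26 118 211] [211 198 113]
(280, 200) [ 96  12 221] [211 219 221]
```

```bash
sed -i 's/(h\[...,1\]>150)&(h\[...,2\]>70)/(h[...,1]>100)\&(h[...,2]>70)/; s/(h\[...,1\]>180)/(h[...,1]>130)/; s/(h\[...,1\]>110)/(h[...,1]>75)/' h.py
sed -i 's/^def comp(m,near):/&\n    m=cv2.morphologyEx(m,cv2.MORPH_CLOSE,np.ones((5,5),np.uint8))/' h.py
python3 - <<'E'
from h import *
from station import ctrl
for n,ky,by,ty in [("top",(279,182),(279,238),(420,229)),("scene",(300,294),(344,279),(260,189))]:
    p=ctrl.get_image(n)
    print(n,"knob",rect(p,mask_red(p),ky,.115)); print("bar",rect(p,mask_yel(p),by,.062)); print("tray0",rect(p,mask_blue(p),ty,.025))
    if n=="top":
        c=np.array([(177,137),(267,142),(247,409),(155,403)])/3+[210,130]
        print(onplane(p,c,.012))
        W=(onplane(p,comp(mask_blue(p),ty),.025))[:,:2]
        hull=cv2.convexHull((W*1000).astype(np.float32)); print(cv2.approxPolyDP(hull,12,True)[:,0])
o=ctrl.get_obs(); print(R.from_rotvec(o["tool_rot"]).as_matrix().round(3))
E
```

```text
top knob (array([0.65292688, 0.17867526]), (76.04266357421875, 19.364301681518555), -24.915252685546875, 186)
bar (array([0.51492194, 0.18542583]), (152.2711944580078, 31.231204986572266), -2.2275466918945312, 595)
tray0 (array([ 0.55667358, -0.22451285]), (225.04788208007812, 132.43833923339844), 24.637544631958008, 3546)
[[0.70427118 0.22030944 0.012     ]
 [0.70162589 0.131449   0.012     ]
 [0.43795171 0.14132627 0.012     ]
 [0.44116862 0.22983605 0.012     ]]
[[ 685.2268  -237.20142]
 [ 628.4547  -121.36836]
 [ 430.86252 -211.26524]
 [ 482.74475 -327.90665]]
scene knob (array([0.6575116 , 0.18364755]), (74.9681167602539, 26.66938018798828), -23.522727966308594, 223)
bar (array([0.51392065, 0.18613263]), (146.47328186035156, 36.78435134887695), -4.072837829589844, 599)
tray0 (array([ 0.55895099, -0.22063284]), (235.70042419433594, 139.5048065185547), 24.643268585205078, 2753)
[[-0.966 -0.     0.259]
 [-0.259 -0.    -0.966]
 [ 0.    -1.     0.   ]]
```

```bash
cat >> h.py <<'E'
def goal(o,x,y,z,head=None):
    """head: heading in deg of tool z"""
    Rm=R.from_rotvec(o["tool_rot"]); M=Rm.as_matrix()
    if head is None: head=np.degrees(np.arctan2(M[1,2],M[0,2]))
    a=np.radians(head); zt=np.array([np.cos(a),np.sin(a),0]); yt=np.array([0,0,-1.]); xt=np.cross(yt,zt)
    G=np.c_[xt,yt,zt]
    d=M.T@(np.array([x,y,z])-o["tool_pos"]); r=np.degrees(R.from_matrix(M.T@G).as_rotvec())
    h=np.degrees(np.arctan2(M[1,2],M[0,2]))
    print("t",round(o["t"],2),"pos",o["tool_pos"].round(4),"head",h.round(1),"q",np.degrees(o["q"]).round(0),"open",round(o["opening"],4),"F",np.round(o["contact_force"],1))
    print("shift",d.round(4),"turn",r.round(2))
E
cat > g.py <<'E'
import sys
from h import *
from station import ctrl
a=[float(v) if v!='-' else None for v in sys.argv[1:]]
goal(ctrl.get_obs(),*a)
E
python3 g.py .653 .179 .18 65.5
```

```text
t 0.9 pos [ 0.1617 -0.6037  0.2313] head -75.0 q [-82.   3.  92.  -0.  85.  -7.] open 0.0854 F [-0.2 -0.6 -0.2]
shift [-0.6771  0.0513 -0.6289] turn [   0.  -140.5    0. ]
```

>>> {"name": "arm_command", "arguments": {
  "steps": [
    [[-0.677,0.051,-0.629],[0,-140.5,0],1],
    [[-0.677,0.051,-0.629],[0,-140.5,0],1],
    [[-0.677,0.051,-0.629],[0,-140.5,0],1],
    [[-0.677,0.051,-0.629],[0,-140.5,0],1],
    [[-0.677,0.051,-0.629],[0,-140.5,0],1]
  ]
}}

```text
t: 1.4
tool_pos: [0.2951, -0.3906, 0.2176]
tool_rot: [-0.894, 1.603, -1.605]
contact_force: [0.1, 0.6, 0.5]
opening: 0.0854
```

```bash
python3 g.py .653 .179 .18 65.5
```

```text
t 1.4 pos [ 0.2951 -0.3906  0.2176] head -31.7 q [-62. -16. 111.   0.  85. -30.] open 0.0854 F [0.1 0.6 0.5]
shift [-0.6727  0.0375  0.005 ] turn [-2.000e-02 -9.721e+01  4.000e-02]
```

>>> {"name": "arm_command", "arguments": {
  "steps": [
    [[-0.673,0.0375,0.005],[0,-97.2,0],1],
    [[-0.673,0.0375,0.005],[0,-97.2,0],1],
    [[-0.673,0.0375,0.005],[0,-97.2,0],1],
    [[-0.673,0.0375,0.005],[0,-97.2,0],1],
    [[-0.673,0.0375,0.005],[0,-97.2,0],1]
  ]
}}

```text
t: 1.9
tool_pos: [0.4279, -0.179, 0.204]
tool_rot: [-1.296, 1.061, -1.064]
contact_force: [1.1, -0.5, 0.4]
opening: 0.0855
```

```bash
python3 g.py .653 .179 .18 65.5
```

```text
t 1.9 pos [ 0.4279 -0.179   0.204 ] head 11.3 q [-32. -19. 115.  -0.  84. -43.] open 0.0855 F [ 1.1 -0.5  0.4]
shift [-0.307   0.0239  0.2908] turn [-2.000e-02 -5.421e+01  1.000e-01]
```

>>> {"name": "arm_command", "arguments": {
  "steps": [
    [[-0.307,0.024,0.291],[0,-54.2,0.1],1],
    [[-0.307,0.024,0.291],[0,-54.2,0.1],1],
    [[-0.307,0.024,0.291],[0,-54.2,0.1],1],
    [[-0.307,0.024,0.291],[0,-54.2,0.1],1],
    [[-0.307,0.024,0.291],[0,-54.2,0.1],1]
  ]
}}

```text
t: 2.4
tool_pos: [0.5608, 0.0327, 0.1899]
tool_rot: [-1.515, 0.487, -0.489]
contact_force: [0.9, -0.8, 0.4]
opening: 0.0855
```

```bash
python3 g.py .653 .179 .18 65.5
```

```text
t 2.4 pos [0.5608 0.0327 0.1899] head 54.3 q [ -4.  -4. 103.  -0.  81. -59.] open 0.0855 F [ 0.9 -0.8  0.4]
shift [-0.0106  0.01    0.1726] turn [ -0.03 -11.2    0.06]
```

>>> {"name": "arm_command", "arguments": {
  "steps": [
    [[-0.0106,0.01,0.1726],[0,-11.2,0.1],1],
    [[-0.0106,0.01,0.1726],[0,-11.2,0.1],1],
    [[-0.0106,0.01,0.1726],[0,-11.2,0.1],1],
    [[-0.0106,0.01,0.1726],[0,-11.2,0.1],1],
    [[-0.0106,0.01,0.1726],[0,-11.2,0.1],1]
  ]
}}

```text
t: 2.9
tool_pos: [0.6537, 0.1819, 0.1792]
tool_rot: [-1.544, 0.333, -0.332]
contact_force: [-1.4, 0.3, 1.0]
opening: 0.0854
```

```bash
python3 g.py .653 .179 .085 65.5; python3 - <<'E'
from h import *
from station import ctrl
p=ctrl.get_image("wrist"); cv2.imwrite("pics/w1.png",p["img"][:,:,::-1])
print(rect(p,mask_red(p),proj(p,[.653,.179,.115])[0],.115), proj(p,[.653,.179,.115]))
for n in ["knob_grip","tooth","bar_center"]: print(n,[(d["position"],round(d["confidence"],2)) for d in ctrl.boxes_of(p,n)])
E
```

```text
t 2.9 pos [0.6537 0.1819 0.1792] head 65.7 q [  9.  12.  88.   0.  80. -56.] open 0.0854 F [-1.4  0.3  1. ]
shift [ 0.0007  0.0942 -0.0031] turn [-0.05  0.2  -0.07]
(array([0.65497125, 0.18062317]), (77.66329956054688, 17.468217849731445), -23.56487274169922, 2772) [[318.30483086 257.82314295]]
knob_grip [([253.1, 323.7], 0.78)]
tooth [([227.1, 313.1], 0.83)]
bar_center [([75.8, 259.6], 0.89), ([51.0, 48.5], 0.56)]
```

View pics/w1.png

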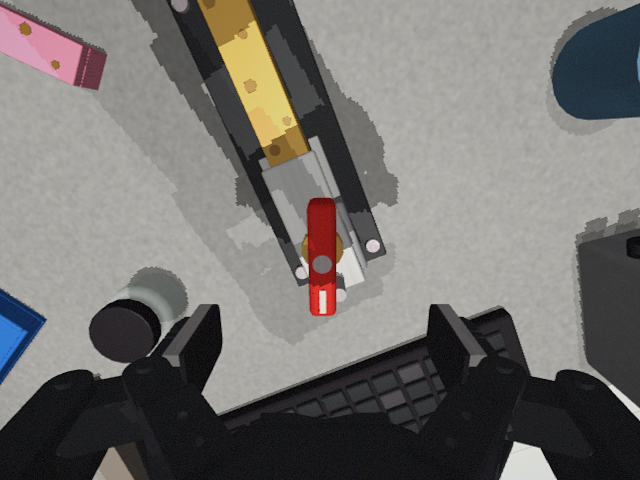

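The wrist view shows the red T-bar at about (322, 258), upright between the fingers, with the strap and tan bar beyond it. I'll descend over it.

>>> {"name": "arm_command", "arguments": {
  "steps": [
    [[-0.0005,0.03,-0.001],[0,0,0],0.8],
    [[-0.0005,0.06,-0.001],[0,0,0],0.7],
    [[-0.0005,0.08,-0.001],[0,0,0],0.6],
    [[-0.0005,0.093,-0.001],[0,0,0],0.5],
    [[-0.0005,0.093,-0.001],[0,0,0],0.5]
  ],
  "force": 60
}}

```text
t: 3.6
tool_pos: [0.65, 0.1761, 0.0848]
tool_rot: [-1.546, 0.341, -0.334]
contact_force: [-0.2, -0.0, 0.0]
opening: 0.0428
```

```bash
python3 g.py .6545 .180 .0865 66.2; python3 - <<'E'
from h import *
from station import ctrl
p=ctrl.get_image("wrist"); cv2.imwrite("pics/w2.png",p["img"][:,:,::-1])
E
```

```text
t 3.6 pos [0.65   0.1761 0.0848] head 65.4 q [  9.  17.  92.   0.  72. -57.] open 0.0428 F [-0.2 -0.   0. ]
shift [ 0.0024 -0.0017  0.0054] turn [ 0.13 -0.83 -0.23]
```

View pics/w2.png

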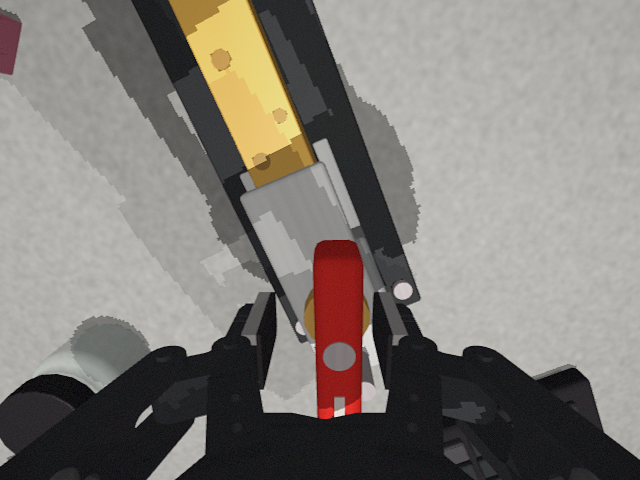

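The pads straddle the T-bar, which sits about 5 mm off-centre in the image (pad middle at column 325, knob at 339). I'll centre on it, then close.

>>> {"name": "arm_command", "arguments": {
  "steps": [
    [[0.0024,-0.001,0.0054],[0.1,-0.8,-0.2],0.5],
    [[0.0024,-0.001,0.0054],[0.1,-0.8,-0.2],0.5],
    [[0.0024,-0.001,0.0054],[0.1,-0.8,-0.2],0.5]
  ]
}}

```text
t: 3.95
tool_pos: [0.6567, 0.1807, 0.0894]
tool_rot: [-1.544, 0.322, -0.329]
contact_force: [0.6, 0.1, -1.1]
opening: 0.0427
```

```bash
python3 g.py .6545 .180 .0865 66.2; python3 - <<'E'
from h import *
from station import ctrl
p=ctrl.get_image("wrist"); cv2.imwrite("pics/w3.png",p["img"][:,:,::-1])
E
```

```text
t 3.95 pos [0.6567 0.1807 0.0894] head 66.2 q [  9.  17.  91.  -0.  72. -57.] open 0.0427 F [ 0.6  0.1 -1.1]
shift [-0.0017  0.0028 -0.0016] turn [-0.15  0.    0.24]
```

View pics/w3.png

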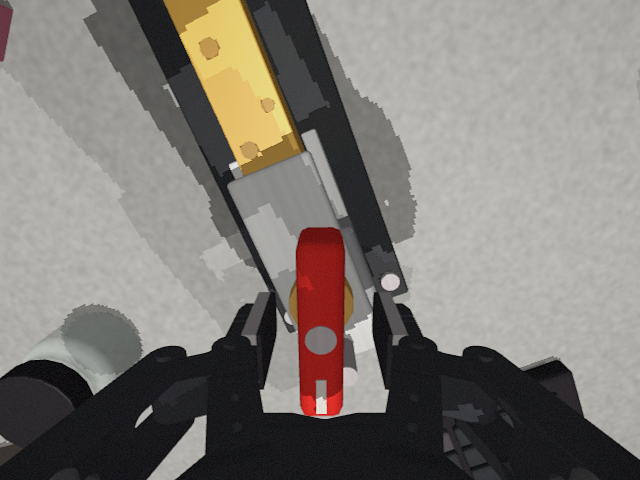

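The T-bar is now centred between the pads, with its dot at (320, 340). I'll close on it.

>>> {"name": "arm_command", "arguments": {
  "steps": [
    [[-0.001,0.002,-0.0012],[0,0,0],0],
    [[-0.001,0.002,-0.0012],[0,0,0],0],
    [[-0.001,0.002,-0.0012],[0,0,0],0],
    [[-0.001,0.002,-0.0012],[0,0,0],0]
  ],
  "force": 60
}}

```text
t: 4.4
tool_pos: [0.6557, 0.1797, 0.089]
tool_rot: [-1.545, 0.321, -0.33]
contact_force: [-1.5, -1.0, 6.2]
opening: 0.0173
```

```bash
python3 - <<'E'
from station import ctrl
import numpy as np
for i in range(3):
    o=ctrl.get_obs();print(o["t"],o["tool_pos"].round(4),o["contact_force"].round(1),o["wrist_torque"].round(2),round(o["opening"],4))
E
python3 g.py .6545 .180 .0865 66.2
```

```text
4.4 [0.6557 0.1797 0.089 ] [-1.5 -1.   6.2] [-0.24  0.41  0.1 ] 0.0173
4.4 [0.6557 0.1797 0.089 ] [-1.5 -1.   6.2] [-0.24  0.41  0.1 ] 0.0173
4.4 [0.6557 0.1797 0.089 ] [-1.5 -1.   6.2] [-0.24  0.41  0.1 ] 0.0173
t 4.4 pos [0.6557 0.1797 0.089 ] head 66.2 q [  9.  17.  91.  -0.  72. -57.] open 0.0173 F [-1.5 -1.   6.2]
shift [-0.0013  0.0024 -0.0002] turn [-0.14  0.02  0.31]
```

>>> {"name": "arm_command", "arguments": {
  "steps": [
    [[0,-0.0002,0],[0,8,0],0],
    [[0,-0.0004,0],[0,16,0],0],
    [[0,-0.0006,0],[0,24,0],0],
    [[0,-0.0008,0],[0,32,0],0],
    [[0,-0.001,0],[0,40,0],0]
  ]
}}

```text
t: 4.9
tool_pos: [0.6556, 0.1796, 0.09]
tool_rot: [-1.388, 0.865, -0.873]
contact_force: [-0.4, -1.0, 0.8]
opening: 0.0171
```

```bash
python3 g.py .6555 .1797 .090 26; python3 - <<'E'
from h import *
from station import ctrl
p=ctrl.get_image("wrist"); cv2.imwrite("pics/w4.png",p["img"][:,:,::-1])
o=ctrl.get_obs();print(o["tool_pos"].round(4),o["contact_force"].round(1),o["wrist_torque"].round(2))
E
```

```text
t 4.9 pos [0.6556 0.1796 0.09  ] head 25.9 q [  9.  17.  91.  -0.  72. -17.] open 0.0171 F [-0.4 -1.   0.8]
shift [-0.0001  0.      0.    ] turn [-0.27 -0.05  0.18]
[0.6556 0.1796 0.09  ] [-0.2 -0.1 -0.4] [-0.12  0.13 -0.19]
```

View pics/w4.png

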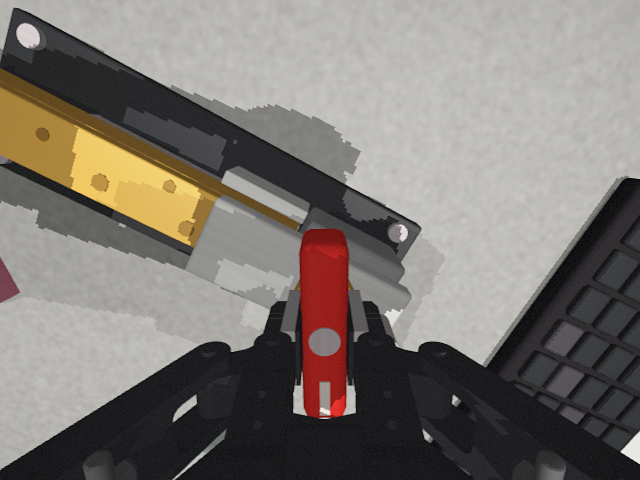

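The knob turned clockwise with the grip (T-bar upright at (324, 320)), so I'll keep turning.

>>> {"name": "arm_command", "arguments": {
  "steps": [
    [[0,-0.0002,0],[0,8,0],0],
    [[0,-0.0004,0],[0,16,0],0],
    [[0,-0.0006,0],[0,24,0],0],
    [[0,-0.0008,0],[0,32,0],0],
    [[0,-0.001,0],[0,40,0],0]
  ]
}}

```text
t: 5.45
tool_pos: [0.6554, 0.1795, 0.091]
tool_rot: [-1.076, 1.388, -1.395]
contact_force: [-0.3, 0.4, 0.2]
opening: 0.0172
```

>>> {"name": "arm_command", "arguments": {
  "steps": [
    [[0,-0.0002,0],[0,8,0],0],
    [[0,-0.0004,0],[0,16,0],0],
    [[0,-0.0006,0],[0,24,0],0],
    [[0,-0.0008,0],[0,32,0],0],
    [[0,-0.001,0],[0,40,0],0]
  ]
}}

```text
t: 5.95
tool_pos: [0.6552, 0.1795, 0.092]
tool_rot: [-0.592, 1.863, -1.869]
contact_force: [1.5, 0.3, 1.4]
opening: 0.0169
```

>>> {"name": "arm_command", "arguments": {
  "steps": [
    [[0,-0.0002,0],[0,8,0],0],
    [[0,-0.0004,0],[0,16,0],0],
    [[0,-0.0006,0],[0,24,0],0],
    [[0,-0.0008,0],[0,32,0],0],
    [[0,-0.001,0],[0,40,0],0]
  ]
}}

```text
t: 6.45
tool_pos: [0.6551, 0.1797, 0.093]
tool_rot: [-0.095, -2.181, 2.183]
contact_force: [1.0, 1.0, -0.1]
opening: 0.0165
```

```bash
python3 g.py .6556 .1796 .0935 -95; python3 - <<'E'
from h import *
from station import ctrl
p=ctrl.get_image("wrist"); cv2.imwrite("pics/w5.png",p["img"][:,:,::-1])
o=ctrl.get_obs();print(o["tool_pos"].round(4),o["contact_force"].round(1),o["wrist_torque"].round(2))
E
```

```text
t 6.45 pos [0.6551 0.1797 0.093 ] head -94.7 q [  9.  16.  91.  -0.  72. 104.] open 0.0165 F [ 1.   1.  -0.1]
shift [-0.0005 -0.0005  0.    ] turn [-0.05  0.31 -0.29]
[0.6551 0.1797 0.093 ] [1.6 0.1 0.5] [ 0.13  0.27 -0.19]
```

View pics/w5.png

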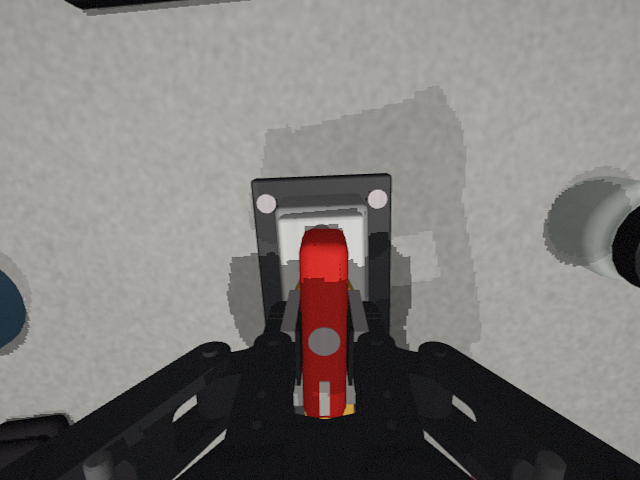

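The T-bar is still firmly held and upright in view at (324, 320). q6 is at 104°, so I'll turn another 60°.

>>> {"name": "arm_command", "arguments": {
  "steps": [
    [[0,-0.0002,0],[0,8,0],0],
    [[0,-0.0004,0],[0,16,0],0],
    [[0,-0.0006,0],[0,24,0],0],
    [[0,-0.0008,0],[0,32,0],0],
    [[0,-0.001,0],[0,40,0],0]
  ]
}}

```text
t: 7.0
tool_pos: [0.6551, 0.1798, 0.094]
tool_rot: [-0.734, -1.763, 1.761]
contact_force: [1.2, 0.1, 0.2]
opening: 0.0167
```

>>> {"name": "arm_command", "arguments": {
  "steps": [
    [[0,-0.0002,0],[0,8,0],0],
    [[0,-0.0004,0],[0,16,0],0],
    [[0,-0.0005,0],[0,20,0],0],
    [[0,-0.0005,0],[0,20,0],0.2],
    [[0,-0.0005,0],[0,20,0],0.5]
  ]
}}

```text
t: 7.5
tool_pos: [0.655, 0.1798, 0.0943]
tool_rot: [-0.972, -1.529, 1.525]
contact_force: [0.1, 0.1, 1.0]
opening: 0.0303
```

```bash
python3 g.py .6551 .1797 .14 25.5; python3 - <<'E'
from h import *
from station import ctrl
p=ctrl.get_image("wrist"); cv2.imwrite("pics/w6.png",p["img"][:,:,::-1])
o=ctrl.get_obs();print(o["tool_pos"].round(4),o["contact_force"].round(1),o["wrist_torque"].round(2))
E
```

```text
t 7.5 pos [0.655  0.1798 0.0943] head -154.8 q [  9.  16.  91.  -0.  72. 164.] open 0.0303 F [0.1 0.1 1. ]
shift [-0.0002 -0.0457 -0.0002] turn [  0.26 179.74   0.35]
[0.655  0.1798 0.0944] [-0.2 -0.5 -0.4] [ 0.03  0.02 -0.03]
```

View pics/w6.png

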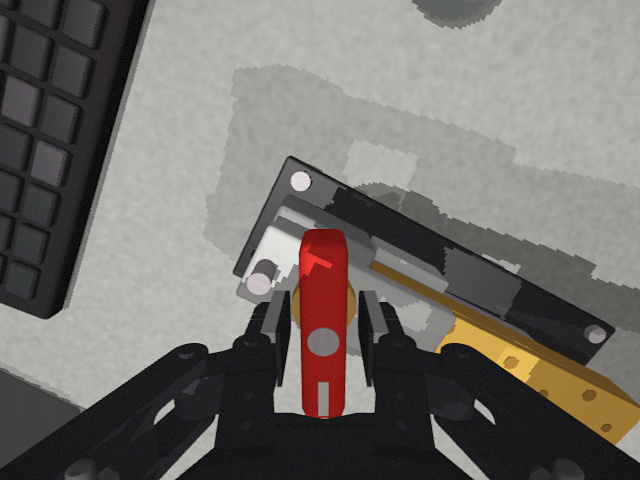

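The fingers are open and clear of the T-bar. I'll rise, rotate back 180° with the hand empty, and regrasp.

>>> {"name": "arm_command", "arguments": {
  "steps": [
    [[0,0,0],[0,0,0],0.5],
    [[0,-0.025,0],[0,0,0],0.5],
    [[0,-0.05,0],[0,0,0],0.5],
    [[0,-0.05,0],[0,-8,0],0.5],
    [[0,-0.05,0],[0,-16,0],0.5]
  ]
}}

```text
t: 8.05
tool_pos: [0.6556, 0.18, 0.1462]
tool_rot: [-0.781, -1.726, 1.721]
contact_force: [-0.4, 0.5, -0.1]
opening: 0.0427
```

>>> {"name": "arm_command", "arguments": {
  "steps": [
    [[0,0,0],[0,-43,0],0.5],
    [[0,0,0],[0,-43,0],0.5],
    [[0,0,0],[0,-43,0],0.5],
    [[0,0,0],[0,-43,0],0.5],
    [[0,0,0],[0,-43,0],0.5]
  ]
}}

```text
t: 8.55
tool_pos: [0.6555, 0.18, 0.1462]
tool_rot: [-0.111, -2.177, 2.177]
contact_force: [-0.0, 0.4, -0.1]
opening: 0.0427
```

>>> {"name": "arm_command", "arguments": {
  "steps": [
    [[0,0,0],[0,-43,0],0.5],
    [[0,0,0],[0,-43,0],0.5],
    [[0,0,0],[0,-43,0],0.5],
    [[0,0,0],[0,-43,0],0.5],
    [[0,0,0],[0,-43,0],0.5]
  ]
}}

```text
t: 9.05
tool_pos: [0.6554, 0.18, 0.1462]
tool_rot: [-0.62, 1.838, -1.844]
contact_force: [-0.7, -0.3, -0.3]
opening: 0.0429
```

>>> {"name": "arm_command", "arguments": {
  "steps": [
    [[0,0,0],[0,-43,0],0.5],
    [[0,0,0],[0,-43,0],0.5],
    [[0,0,0],[0,-43,0],0.5],
    [[0,0,0],[0,-43,0],0.5],
    [[0,0,0],[0,-43,0],0.5]
  ]
}}

```text
t: 9.55
tool_pos: [0.6553, 0.1799, 0.1462]
tool_rot: [-1.121, 1.324, -1.333]
contact_force: [-0.2, 0.0, -0.0]
opening: 0.0429
```

```bash
python3 g.py .6551 .1797 .0945 25.5; python3 - <<'E'
from h import *
from station import ctrl
p=ctrl.get_image("wrist"); cv2.imwrite("pics/w7.png",p["img"][:,:,::-1])
E
```

```text
t 9.55 pos [0.6553 0.1799 0.1462] head -9.4 q [ 9. 13. 89. -0. 77. 19.] open 0.0429 F [-0.2  0.  -0. ]
shift [ 0.0003  0.0517 -0.0006] turn [ -0.42 -34.94   0.11]
```

View pics/w7.png

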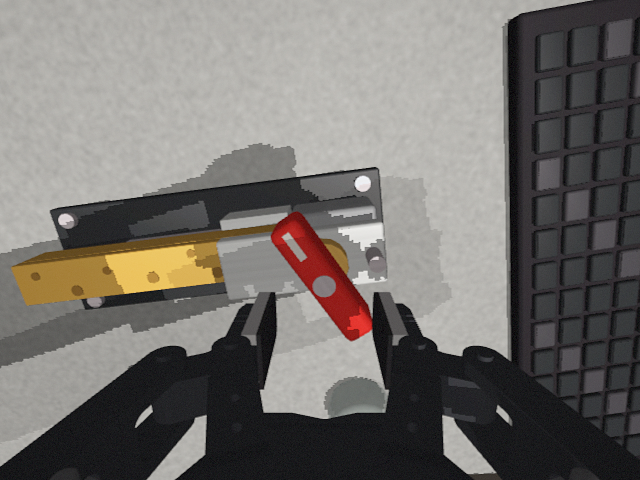

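The T-bar sits about 35° off the fingers in this view, as calculated. I'll finish the back rotation and descend.

>>> {"name": "arm_command", "arguments": {
  "steps": [
    [[0,0,0],[-0.4,-35,0],0.5],
    [[0,0,0],[-0.4,-35,0],0.5],
    [[0,0,0],[-0.4,-35,0],0.5],
    [[0,0,0],[-0.4,-35,0],0.5],
    [[0,0,0],[-0.4,-35,0],0.5]
  ]
}}

```text
t: 10.1
tool_pos: [0.6553, 0.1799, 0.1461]
tool_rot: [-1.39, 0.871, -0.873]
contact_force: [-0.3, -0.8, 0.5]
opening: 0.0427
```

```bash
python3 g.py .6551 .1797 .0945 25.3; python3 - <<'E'
from h import *
from station import ctrl
p=ctrl.get_image("wrist"); cv2.imwrite("pics/w8.png",p["img"][:,:,::-1])
E
```

```text
t 10.1 pos [0.6553 0.1799 0.1461] head 25.8 q [  9.  14.  89.  -0.  77. -17.] open 0.0427 F [-0.3 -0.8  0.5]
shift [ 0.      0.0516 -0.0002] turn [0.02 0.45 0.11]
```

View pics/w8.png

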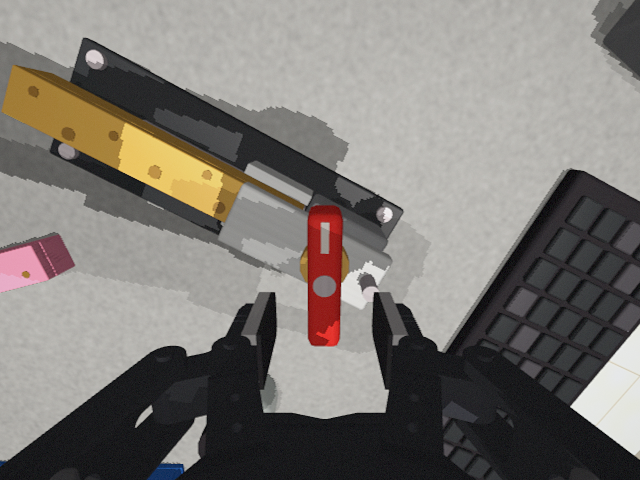

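The T-bar is upright and centred at (324, 280). I'll descend, grip, and turn about 45° more.

>>> {"name": "arm_command", "arguments": {
  "steps": [
    [[0,0.025,0],[0,0,0],0.5],
    [[0,0.045,0],[0,0,0],0.5],
    [[0,0.0515,0],[0,0.4,0],0.5],
    [[0,0.0515,0],[0,0.4,0],0.3],
    [[0,0.0515,0],[0,0.4,0],0]
  ]
}}

```text
t: 10.65
tool_pos: [0.6555, 0.1798, 0.0954]
tool_rot: [-1.387, 0.878, -0.881]
contact_force: [-1.2, -0.3, -3.1]
opening: 0.0171
```

>>> {"name": "arm_command", "arguments": {
  "steps": [
    [[0,0,0],[0,0,0],0],
    [[0,0,0],[0,0,0],0],
    [[0,0,0],[0,0,0],0]
  ]
}}

```text
t: 10.95
tool_pos: [0.6554, 0.1798, 0.0955]
tool_rot: [-1.387, 0.878, -0.881]
contact_force: [0.6, -0.2, -5.8]
opening: 0.0168
```

```bash
python3 g.py .6551 .1797 .0945 25.3
```

```text
t 10.95 pos [0.6554 0.1798 0.0955] head 25.2 q [  9.  17.  91.  -0.  73. -16.] open 0.0168 F [ 0.6 -0.2 -5.8]
shift [-0.      0.001  -0.0003] turn [ 0.02 -0.11  0.11]
```

>>> {"name": "arm_command", "arguments": {
  "steps": [
    [[0,-0.0002,0],[0,8,0],0],
    [[0,-0.0004,0],[0,16,0],0],
    [[0,-0.0006,0],[0,24,0],0],
    [[0,-0.0008,0],[0,32,0],0],
    [[0,-0.001,0],[0,40,0],0]
  ]
}}

```text
t: 11.45
tool_pos: [0.6555, 0.1798, 0.0965]
tool_rot: [-1.074, 1.399, -1.403]
contact_force: [0.8, 1.3, -4.9]
opening: 0.0168
```

>>> {"name": "arm_command", "arguments": {
  "steps": [
    [[0,-0.0002,0],[0,8,0],0],
    [[0,-0.0002,0],[0,8,0],0],
    [[0,-0.0002,0],[0,8,0],0.5],
    [[0,-0.0002,0],[0,8,0],0.5],
    [[0,-0.0002,0],[0,8,0],0.5]
  ]
}}

```text
t: 11.95
tool_pos: [0.6563, 0.1799, 0.098]
tool_rot: [-0.99, 1.496, -1.501]
contact_force: [-0.6, -0.5, -1.1]
opening: 0.0425
```

>>> {"name": "arm_command", "arguments": {
  "steps": [
    [[0,0,0],[0,0,0],0.5],
    [[0,-0.03,0],[0,0,0],0.5],
    [[0,-0.07,0],[0,0,0],0.5],
    [[0,-0.1,0],[0,0,0],0.5],
    [[0,-0.1,0],[0,0,0],0.5]
  ]
}}

```text
t: 12.45
tool_pos: [0.6594, 0.1807, 0.2059]
tool_rot: [-0.979, 1.488, -1.503]
contact_force: [0.5, 0.2, 0.1]
opening: 0.0426
```

```bash
python3 g.py .50 .186 .16 90; python3 - <<'E'
from h import *
from station import ctrl
p=ctrl.get_image("wrist"); cv2.imwrite("pics/w9.png",p["img"][:,:,::-1]); print(rect(p,mask_red(p),proj(p,[.655,.1797,.121])[0],.121))
print("bar",rect(p,mask_yel(p),proj(p,[.515,.1854,.062])[0],.062))
p=ctrl.get_image("scene"); cv2.imwrite("pics/s9.png",cv2.resize(p["img"][240:340,240:400,::-1],None,fx=5,fy=5,interpolation=cv2.INTER_CUBIC))
E
```

```text
t 12.45 pos [0.6594 0.1807 0.2059] head -23.0 q [ 9. 11. 86. -0. 82. 32.] open 0.0426 F [0.5 0.2 0.1]
shift [ 0.0576  0.0435 -0.1494] turn [  -0.82 -112.99    0.56]
(array([0.65791907, 0.18165193]), (78.05316925048828, 17.732200622558594), 66.28690338134766, 2351)
bar (array([0.54013586, 0.18722371]), (194.72299194335938, 35.79515075683594), -2.242034912109375, 6217)
```

View pics/w9.png

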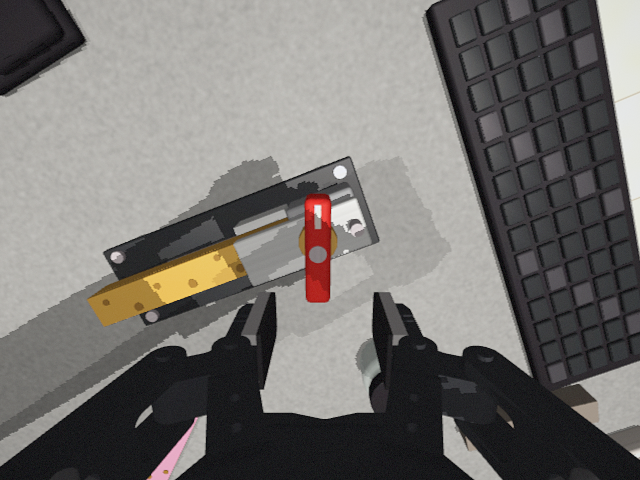

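View pics/s9.png

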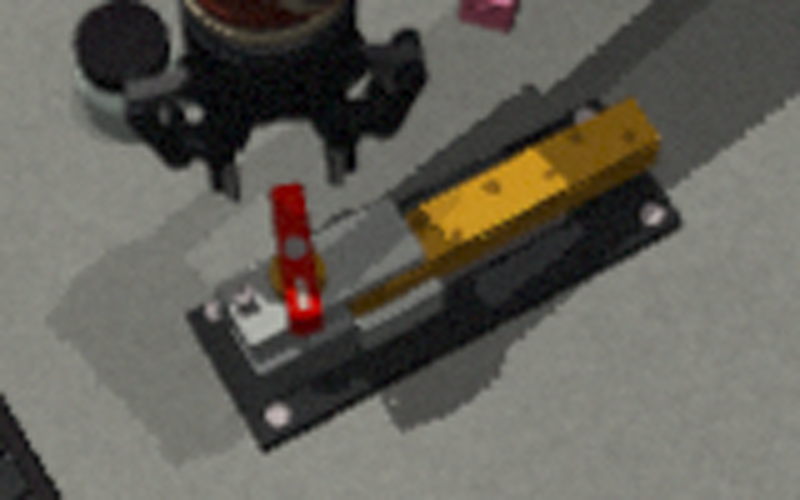

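Findings:
- **Knob:** its heading of 66° puts it at about 5.09 rad. The tooth is therefore about 2 mm above the bar top, past the 4.3 "well clear" mark.
- **Pictures:** the T-bar now lies across the strap (wrist (318, 250)), and the strap is visibly raised.

Next I'll move over the middle of the bar.

```bash
python3 g.py .5354 .1844 .13 -92.2
```

```text
t 12.55 pos [0.6567 0.1802 0.1997] head -23.0 q [ 9. 11. 86. -0. 82. 32.] open 0.0427 F [-0.6 -0.1  0.8]
shift [ 0.0436  0.069  -0.1137] turn [-0.27 69.2  -0.24]
```

>>> {"name": "arm_command", "arguments": {
  "steps": [
    [[0.0436,0.02,-0.1137],[0,69.2,0],0.65],
    [[0.0436,0.02,-0.1137],[0,69.2,0],0.65],
    [[0.0436,0.03,-0.1137],[0,69.2,0],0.65],
    [[0.0436,0.05,-0.1137],[0,69.2,0],0.65],
    [[0.0436,0.069,-0.1137],[0,69.2,0],0.65]
  ]
}}

```text
t: 13.05
tool_pos: [0.5335, 0.1843, 0.1277]
tool_rot: [-0.417, 1.991, -1.995]
contact_force: [0.5, -0.8, 0.3]
opening: 0.0556
```

```bash
python3 g.py .5354 .1844 .13 -92.2
```

```text
t 13.05 pos [0.5335 0.1843 0.1277] head -66.3 q [ 12.  -0. 106.  -0.  74.  78.] open 0.0556 F [ 0.5 -0.8  0.3]
shift [-0.0018 -0.0023  0.0007] turn [-0.13 25.9  -0.1 ]
```

>>> {"name": "arm_command", "arguments": {
  "steps": [
    [[-0.0018,-0.0023,0.0007],[0,25.9,0],0.65],
    [[-0.0018,-0.0023,0.0007],[0,25.9,0],0.65],
    [[-0.0018,-0.0023,0.0007],[0,25.9,0],0.65],
    [[-0.0018,-0.0023,0.0007],[0,25.9,0],0.65],
    [[-0.0018,-0.0023,0.0007],[0,25.9,0],0.65]
  ]
}}

```text
t: 13.55
tool_pos: [0.5346, 0.1842, 0.1286]
tool_rot: [-0.039, -2.201, 2.206]
contact_force: [-0.6, 0.9, 0.0]
opening: 0.0552
```

```bash
python3 g.py .5354 .1844 .033 -92.2; python3 - <<'E'
from h import *
from station import ctrl
p=ctrl.get_image("wrist"); cv2.imwrite("pics/w10.png",p["img"][:,:,::-1])
print("bar",rect(p,mask_yel(p),proj(p,[.515,.1854,.062])[0],.062))
for n in ["bar_center","strap","knob_grip"]: print(n,[(d["position"],round(d["confidence"],2)) for d in ctrl.boxes_of(p,n)])
E
```

```text
t 13.55 pos [0.5346 0.1842 0.1286] head -92.0 q [ 12.  -0. 106.  -0.  74. 104.] open 0.0552 F [-0.6  0.9  0. ]
shift [-0.0008  0.0956 -0.0004] turn [-0.13  0.17  0.01]
bar (array([0.5166969 , 0.18561165]), (147.02003479003906, 30.342239379882812), -2.2914886474609375, 9902)
bar_center [([268.9, 323.5], 0.82), ([463.8, 164.1], 0.75), ([330.9, 486.9], 0.6)]
strap [([62.7, 330.5], 0.96)]
knob_grip [([29.8, 344.8], 0.88)]
```

View pics/w10.png

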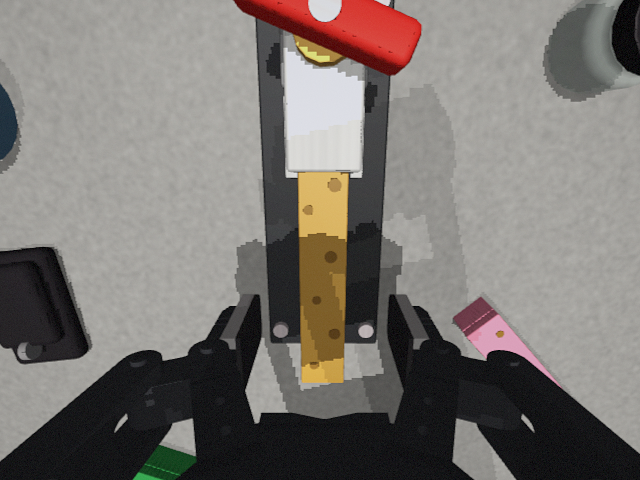

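The wrist view shows the tan bar running up the image at column ~325, centred between the pads, with the strap edge at row ~172. I'll descend and grip.

>>> {"name": "arm_command", "arguments": {
  "steps": [
    [[-0.0008,0.04,-0.0004],[0,0,0],0.65],
    [[-0.0008,0.075,-0.0004],[0,0.2,0],0.65],
    [[-0.0008,0.092,-0.0004],[0,0.2,0],0.65],
    [[-0.0008,0.0955,-0.0004],[0,0.2,0],0.65],
    [[-0.0008,0.0955,-0.0004],[0,0.2,0],0.65]
  ]
}}

```text
t: 14.25
tool_pos: [0.536, 0.1845, 0.0339]
tool_rot: [-0.045, -2.199, 2.204]
contact_force: [-0.7, -0.2, 0.2]
opening: 0.0561
```

```bash
python3 g.py .5354 .1848 .033 -92.2; python3 - <<'E'
from h import *
from station import ctrl
p=ctrl.get_image("wrist"); cv2.imwrite("pics/w11.png",p["img"][:,:,::-1])
E
```

```text
t 14.25 pos [0.536  0.1845 0.0339] head -92.3 q [ 12.   7. 108.  -0.  65. 104.] open 0.0561 F [-0.7 -0.2  0.2]
shift [ 0.0006  0.0009 -0.0003] turn [-0.12 -0.1  -0.05]
```

View pics/w11.png

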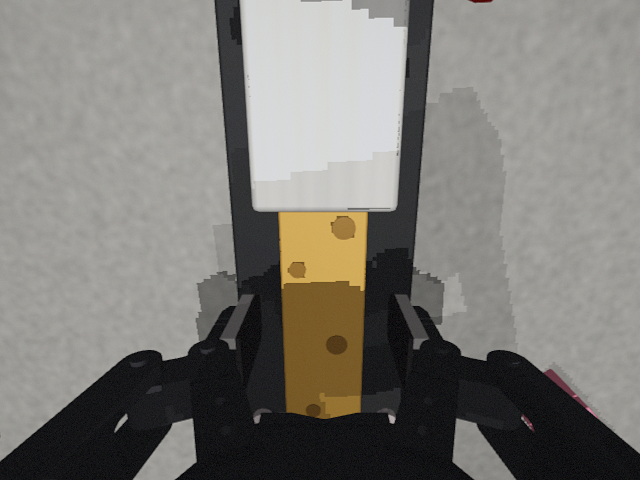

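The bar is centred between the pads at column ~324. I'll close.

>>> {"name": "arm_command", "arguments": {
  "steps": [
    [[0,0,0],[0,0,0],0.2],
    [[0,0,0],[0,0,0],0],
    [[0,0,0],[0,0,0],0],
    [[0,0,0],[0,0,0],0],
    [[0,0,0],[0,0,0],0]
  ],
  "force": 60
}}

```text
t: 14.8
tool_pos: [0.5387, 0.185, 0.0374]
tool_rot: [-0.052, -2.204, 2.205]
contact_force: [-0.3, 0.1, 6.0]
opening: 0.0288
```

```bash
python3 g.py .4554 .1878 .034 -92.2; python3 -c "
from station import ctrl
print(ctrl.get_obs()['wrist_torque'])"
```

```text
t 14.8 pos [0.5387 0.185  0.0374] head -92.3 q [ 12.   7. 108.  -0.  65. 104.] open 0.0288 F [-0.3  0.1  6. ]
shift [0.0833 0.0028 0.0005] turn [-0.04 -0.1  -0.39]
[-0.03578537  0.04227192  0.02816733]
```

>>> {"name": "arm_command", "arguments": {
  "steps": [
    [[0,0,0],[0,0,0],0],
    [[0,0,0],[0,0,0],0]
  ]
}}

```text
t: 15.0
tool_pos: [0.5386, 0.185, 0.0374]
tool_rot: [-0.052, -2.204, 2.205]
contact_force: [-0.2, 0.5, -0.2]
opening: 0.0289
```

```bash
python3 g.py .4554 .1878 .034 -92.2; python3 -c "
from station import ctrl
o=ctrl.get_obs();print(o['wrist_torque'],o['q'],o['contact_force'])
import cv2
p=ctrl.get_image('wrist');cv2.imwrite('pics/w12.png',p['img'][:,:,::-1])
p=ctrl.get_image('scene');cv2.imwrite('pics/s12.png',cv2.resize(p['img'][230:350,240:420,::-1],None,fx=4,fy=4,interpolation=cv2.INTER_CUBIC))"
```

```text
t 15.0 pos [0.5386 0.185  0.0374] head -92.3 q [ 12.   7. 108.  -0.  65. 104.] open 0.0289 F [-0.2  0.5 -0.2]
shift [0.0833 0.0028 0.0005] turn [-0.04 -0.1  -0.4 ]
[0.01250027 0.09126989 0.01061028] [ 0.20132883  0.11885271  1.88827095 -0.00255811  1.12785064  1.81327146] [-0.17326106  0.49831955 -0.24448275]
```

View pics/w12.png

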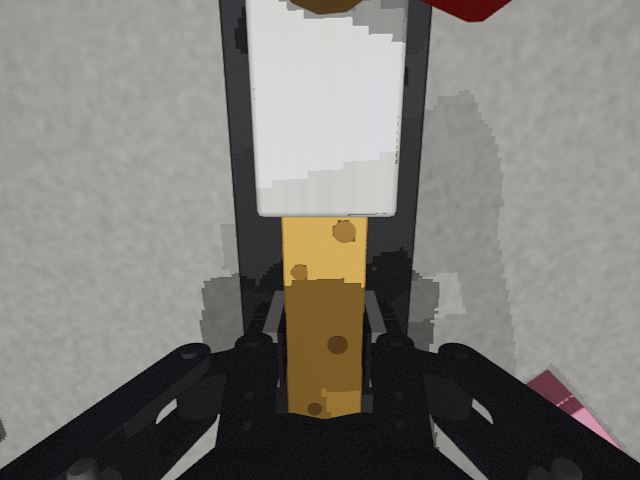

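View pics/s12.png

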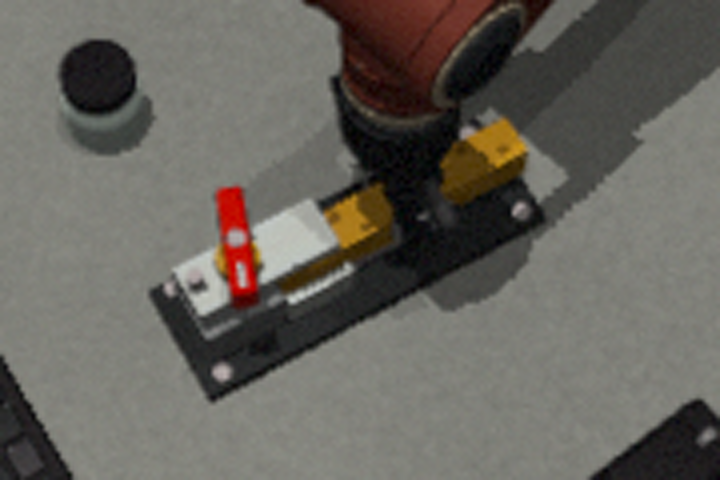

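The bar is gripped (pads on it at (285–370, 300–410)), the forces are about zero, and the strap is raised. I'll draw it straight out, starting with a short pull.

>>> {"name": "arm_command", "arguments": {
  "steps": [
    [[0.004,0,0],[0,0,0],0],
    [[0.01,-0.0001,0],[0,0,0],0],
    [[0.018,-0.0001,0],[0,0,0],0]
  ]
}}

```text
t: 15.4
tool_pos: [0.5203, 0.1857, 0.0374]
tool_rot: [-0.052, -2.204, 2.206]
contact_force: [2.2, -0.2, 0.2]
opening: 0.0289
```

```bash
python3 g.py .4586 .1881 .0374 -92.3
```

```text
t 15.4 pos [0.5203 0.1857 0.0374] head -92.3 q [ 12.   5. 111.  -0.  64. 104.] open 0.0289 F [ 2.2 -0.2  0.2]
shift [ 0.0618 -0.0005  0.0001] turn [-0.04 -0.   -0.41]
```

Drag is only 2 N and the height hasn't changed, so I'll continue.

>>> {"name": "arm_command", "arguments": {
  "steps": [
    [[0.012,-0.0001,0],[0,0,0],0],
    [[0.025,-0.0002,0],[0,0,0],0],
    [[0.038,-0.0003,0],[0,0,0],0],
    [[0.05,-0.0004,0],[0,0,0],0],
    [[0.056,-0.0005,0],[0,0,0],0]
  ]
}}

```text
t: 15.9
tool_pos: [0.4628, 0.188, 0.0373]
tool_rot: [-0.051, -2.204, 2.206]
contact_force: [0.5, -0.4, -1.1]
opening: 0.0286
```

```bash
python3 g.py .4586 .1881 .14 -92.3; python3 -c "
from station import ctrl
import cv2
p=ctrl.get_image('scene');cv2.imwrite('pics/s13.png',cv2.resize(p['img'][230:350,240:420,::-1],None,fx=4,fy=4,interpolation=cv2.INTER_CUBIC))
p=ctrl.get_image('wrist');cv2.imwrite('pics/w13.png',p['img'][:,:,::-1])"
```

```text
t 15.9 pos [0.4628 0.188  0.0373] head -92.3 q [ 14.  -2. 118.  -0.  64. 106.] open 0.0286 F [ 0.5 -0.4 -1.1]
shift [ 0.0035 -0.1027  0.0002] turn [-0.04  0.02 -0.38]
```

View pics/w13.png

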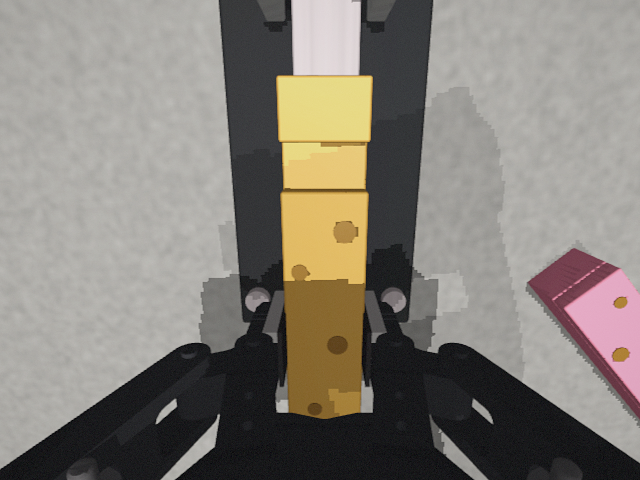

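View pics/s13.png

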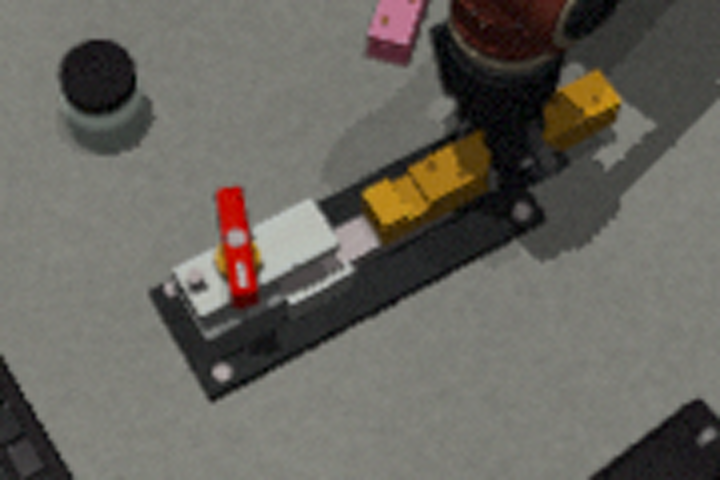

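The bar is fully clear of the strap, with its notch up at wrist (322, 165). I'll lift straight up.

>>> {"name": "arm_command", "arguments": {
  "steps": [
    [[0,-0.01,0],[0,0,0],0],
    [[0,-0.03,0],[0,0,0],0],
    [[0,-0.06,0],[0,0,0],0],
    [[0,-0.09,0],[0,0,0],0],
    [[0,-0.1,0],[0,0,0],0]
  ]
}}

```text
t: 16.5
tool_pos: [0.4643, 0.1886, 0.1412]
tool_rot: [-0.056, -2.207, 2.206]
contact_force: [0.9, 0.2, -3.5]
opening: 0.0287
```

```bash
python3 g.py .557 -.2245 .14 -65.4; python3 -c "
from station import ctrl
o=ctrl.get_obs();print(o['wrist_torque'],o['contact_force'])"
```

```text
t 16.5 pos [0.4643 0.1886 0.1412] head -92.3 q [ 14. -10. 114.  -0.  76. 106.] open 0.0287 F [ 0.9  0.2 -3.5]
shift [-0.1091  0.0021  0.4091] turn [ -0.1  -26.89  -0.62]
[ 0.0500474  -0.06244109 -0.01685608] [ 0.87416206  0.15006215 -3.51927148]
```

>>> {"name": "arm_command", "arguments": {
  "steps": [
    [[-0.006,0.0001,0.02],[0,-2,0],0],
    [[-0.016,0.0003,0.06],[0,-4,0],0],
    [[-0.027,0.0005,0.1],[0,-7,0],0],
    [[-0.038,0.0007,0.14],[0,-10,0],0],
    [[-0.049,0.0009,0.18],[0,-13,0],0]
  ]
}}

```text
t: 17.0
tool_pos: [0.5056, 0.0053, 0.1396]
tool_rot: [-0.191, 2.118, -2.118]
contact_force: [0.4, 1.2, -2.7]
opening: 0.029
```

```bash
python3 g.py .557 -.2245 .14 -65.4
```

```text
t 17.0 pos [0.5056 0.0053 0.1396] head -79.2 q [ -8. -10. 114.   0.  76.  71.] open 0.029 F [ 0.4  1.2 -2.7]
shift [-7.200e-03 -1.000e-04  2.354e-01] turn [ -0.12 -13.76  -0.52]
```

>>> {"name": "arm_command", "arguments": {
  "steps": [
    [[-0.0013,0,0.04],[0,-3,0],0],
    [[-0.003,0,0.085],[0,-6,0],0],
    [[-0.004,0,0.13],[0,-9,-0.2],0],
    [[-0.006,0,0.175],[0,-12,-0.4],0],
    [[-0.0072,0,0.215],[0,-13.8,-0.5],0]
  ]
}}

```text
t: 17.5
tool_pos: [0.5528, -0.2066, 0.1385]
tool_rot: [-0.435, 1.983, -1.985]
contact_force: [-0.4, 0.2, -2.9]
opening: 0.0285
```

```bash
python3 g.py .557 -.2245 .14 -65.4; python3 - <<'E'
from h import *
from station import ctrl
p=ctrl.get_image("wrist"); cv2.imwrite("pics/w14.png",p["img"][:,:,::-1])
p=ctrl.get_image("top"); cv2.imwrite("pics/t14.png",p["img"][:,:,::-1])
E
```

```text
t 17.5 pos [ 0.5528 -0.2066  0.1385] head -65.3 q [-28.   3. 102.  -0.  75.  38.] open 0.0285 F [-0.4  0.2 -2.9]
shift [ 0.0036 -0.0015  0.018 ] turn [-0.03  0.07  0.07]
```

View pics/w14.png

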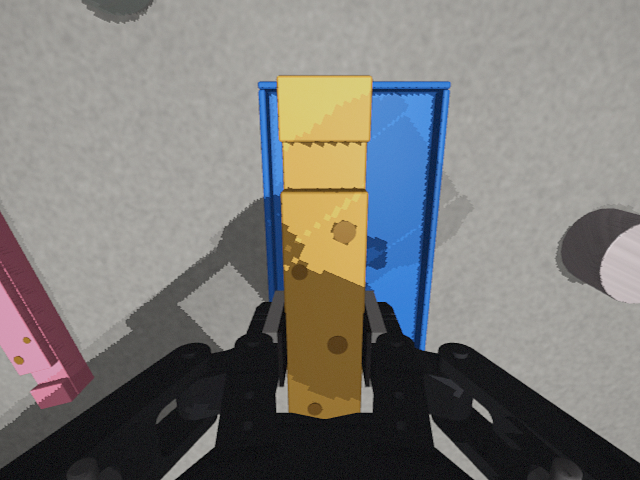

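View pics/t14.png

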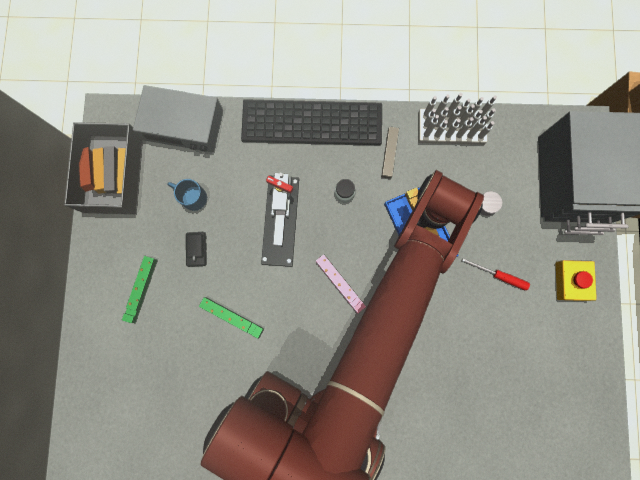

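The wrist view shows the bar over the tray, with the tray's far rim corners at (258, 83) and (450, 83). The bar sits left of the tray's centre by about 20 mm, which matches the remaining shift. I'll cross-check with the rim corners.

```bash
python3 - <<'E'
from h import *
from station import ctrl
p=ctrl.get_image("wrist")
W=onplane(p,[(258,83),(450,83)],.025)[:,:2]; m=W.mean(0); d=W[1]-W[0]; print(W,np.linalg.norm(d),np.degrees(np.arctan2(d[1],d[0])))
n=np.array([d[1],-d[0]])/np.linalg.norm(d); print(m+n*.113,m-n*.113)
E
python3 g.py .557 -.2245 .06 -65.4
```

```text
[[ 0.63500786 -0.12490995]
 [ 0.68822052 -0.24221251]] 0.12880790894175007 -65.59924403716705
[ 0.55870755 -0.23024339] [ 0.76452083 -0.13687907]
t 17.65 pos [ 0.5528 -0.2065  0.1386] head -65.6 q [-28.   3. 102.  -0.  75.  38.] open 0.029 F [ 0.2  1.  -2.9]
shift [0.0035 0.0786 0.0181] turn [-0.02 -0.18  0.07]
```

>>> {"name": "arm_command", "arguments": {
  "steps": [
    [[0.0035,0,0.01],[0,0,0],0],
    [[0.0035,0.01,0.02],[0,0,0],0],
    [[0.0035,0.04,0.02],[0,0,0],0],
    [[0.0035,0.07,0.02],[0,0,0],0],
    [[0.0035,0.085,0.02],[0,0,0],0]
  ]
}}

```text
t: 18.15
tool_pos: [0.5557, -0.2247, 0.0495]
tool_rot: [-0.437, 1.991, -1.984]
contact_force: [-1.2, 0.3, -3.7]
opening: 0.0289
```

>>> {"name": "arm_command", "arguments": {
  "steps": [
    [[0,0,0],[0,0,0],0],
    [[0,0,0],[0,0,0],0]
  ]
}}

```text
t: 18.35
tool_pos: [0.5554, -0.2241, 0.049]
tool_rot: [-0.438, 1.992, -1.983]
contact_force: [0.2, -0.4, -3.0]
opening: 0.0291
```

```bash
python3 g.py .558 -.2265 .015 -65.4;  python3 - <<'E'
from h import *
from station import ctrl
p=ctrl.get_image("wrist"); cv2.imwrite("pics/w15.png",p["img"][:,:,::-1])
E
```

```text
t 18.35 pos [ 0.5554 -0.2241  0.049 ] head -65.5 q [-29.  10. 103.  -0.  67.  36.] open 0.0291 F [ 0.2 -0.4 -3. ]
shift [-0.0016  0.0339  0.0034] turn [ 0.32 -0.1   0.32]
```

View pics/w15.png

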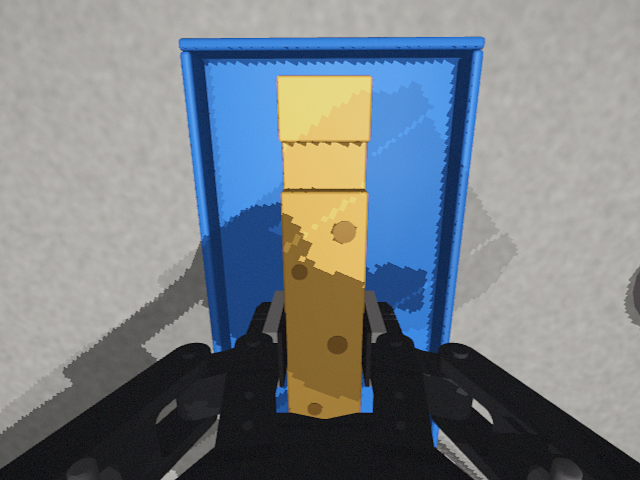

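The bar is centred across the tray (bar at columns 278–371, inner walls about 205–455). I'll lower gently.

>>> {"name": "arm_command", "arguments": {
  "steps": [
    [[-0.004,0.008,0.003],[0.2,0,0.3],0],
    [[-0.004,0.018,0.003],[0.3,0,0.3],0],
    [[-0.004,0.026,0.003],[0.3,0,0.3],0],
    [[-0.004,0.031,0.003],[0.3,0,0.3],0],
    [[-0.004,0.031,0.003],[0.3,0,0.3],0]
  ]
}}

```text
t: 18.9
tool_pos: [0.56, -0.2252, 0.0178]
tool_rot: [-0.431, 1.986, -1.985]
contact_force: [0.3, -0.2, -2.8]
opening: 0.0286
```

```bash
python3 g.py .558 -.2255 .0124 -65.4; python3 -c "
from station import ctrl
o=ctrl.get_obs();print(o['wrist_torque'],o['contact_force'])"
```

```text
t 18.9 pos [ 0.56   -0.2252  0.0178] head -65.5 q [-29.  13. 103.  -0.  64.  37.] open 0.0286 F [ 0.3 -0.2 -2.8]
shift [ 0.0019  0.0054 -0.0006] turn [ 0.02 -0.11  0.02]
[ 0.07102813 -0.00747966  0.05995129] [ 0.27981495 -0.19994011 -2.84296388]
```

>>> {"name": "arm_command", "arguments": {
  "steps": [
    [[0,0.002,0],[0,0,0],0],
    [[0,0.0035,0],[0,0,0],0],
    [[0,0.0045,0],[0,0,0],0],
    [[0,0.0045,0],[0,0,0],0]
  ]
}}

```text
t: 19.3
tool_pos: [0.56, -0.2253, 0.0133]
tool_rot: [-0.431, 1.986, -1.985]
contact_force: [0.8, 0.4, -3.4]
opening: 0.029
```

>>> {"name": "arm_command", "arguments": {
  "steps": [
    [[0,0.0005,0],[0,0,0],0],
    [[0,0.001,0],[0,0,0],0],
    [[0,0.001,0],[0,0,0],0]
  ]
}}

```text
t: 19.6
tool_pos: [0.5602, -0.2254, 0.0127]
tool_rot: [-0.431, 1.985, -1.985]
contact_force: [-1.6, 0.1, -0.7]
opening: 0.0292
```

>>> {"name": "arm_command", "arguments": {
  "steps": [
    [[0,0.0004,0],[0,0,0],0],
    [[0,0.0004,0],[0,0,0],0]
  ]
}}

```text
t: 19.8
tool_pos: [0.5604, -0.2255, 0.0126]
tool_rot: [-0.431, 1.985, -1.985]
contact_force: [-2.2, -0.6, -0.4]
opening: 0.0288
```

```bash
python3 - <<'E'
from station import ctrl
import cv2
o=ctrl.get_obs();print(o['tool_pos'],o['wrist_torque'],o['contact_force'])
p=ctrl.get_image("scene"); cv2.imwrite("pics/s16.png",cv2.resize(p['img'][140:240,200:320,::-1],None,fx=5,fy=5,interpolation=cv2.INTER_CUBIC))
E
```

```text
[ 0.56037881 -0.22550078  0.01264007] [0.13069945 0.00211437 0.07935602] [-2.18846095 -0.56768587 -0.40968003]
```

View pics/s16.png

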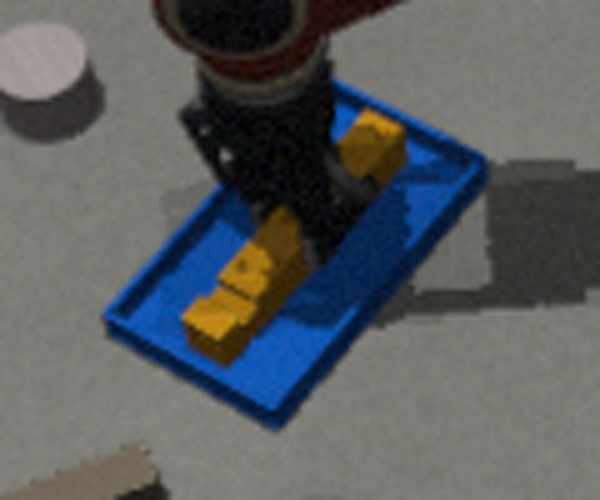

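The bar lies in the tray with its notch up, and the floor carries its weight (about 0 N on the wrist). I'll open partway and retreat upward.

>>> {"name": "arm_command", "arguments": {
  "steps": [
    [[0,0,0],[0,0,0],0.15],
    [[0,0,0],[0,0,0],0.35],
    [[0,0,0],[0,0,0],0.55],
    [[0,0,0],[0,0,0],0.55],
    [[0,0,0],[0,0,0],0.55]
  ]
}}

```text
t: 20.35
tool_pos: [0.5607, -0.2257, 0.013]
tool_rot: [-0.43, 1.984, -1.986]
contact_force: [0.2, -0.7, 0.7]
opening: 0.0471
```

>>> {"name": "arm_command", "arguments": {
  "steps": [
    [[0,-0.01,0],[0,0,0],0.55],
    [[0,-0.04,0],[0,0,0],0.55],
    [[0,-0.08,0],[0,0,0],0.55],
    [[0,-0.13,0],[0,0,0],0.55],
    [[0,-0.16,0],[0,0,0],0.55]
  ]
}}

```text
t: 20.85
tool_pos: [0.5621, -0.2264, 0.1786]
tool_rot: [-0.425, 1.978, -1.988]
contact_force: [-0.3, -0.4, 0.3]
opening: 0.0469
```

```bash
python3 g.py .50 -.35 .24; python3 - <<'E'
from h import *
from station import ctrl
p=ctrl.get_image("wrist"); cv2.imwrite("pics/w17.png",p["img"][:,:,::-1])
print(rect(p,mask_yel(p),proj(p,[.558,-.2255,.037])[0],.037))
print([(d["position"],round(d["confidence"],2)) for d in ctrl.boxes_of(p,"bar_center")])
p=ctrl.get_image("scene"); cv2.imwrite("pics/s17.png",cv2.resize(p['img'][140:340,190:420,::-1],None,fx=3,fy=3,interpolation=cv2.INTER_CUBIC))
E
```

```text
t 20.85 pos [ 0.5621 -0.2264  0.1786] head -65.5 q [-29.   2.  98.  -0.  79.  37.] open 0.0469 F [-0.3 -0.4  0.3]
shift [ 0.1075 -0.0613  0.0871] turn [-0.36  0.   -0.26]
(array([ 0.55982239, -0.22676784]), (188.20376586914062, 29.513484954833984), 24.47826385498047, 7711)
[([216.2, 323.3], 0.92), ([301.7, 34.2], 0.56)]
```

View pics/w17.png

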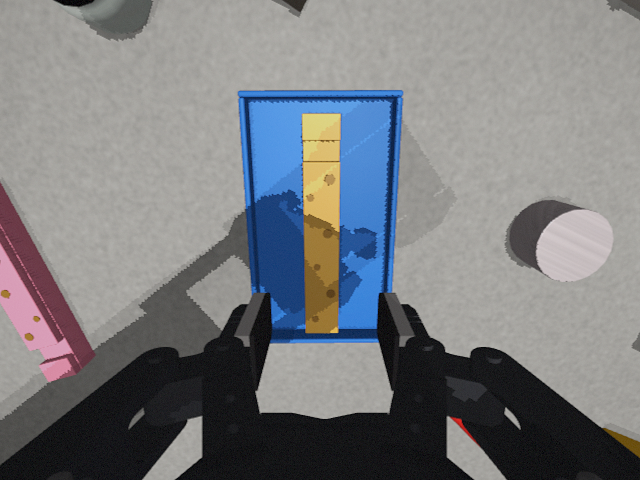

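View pics/s17.png

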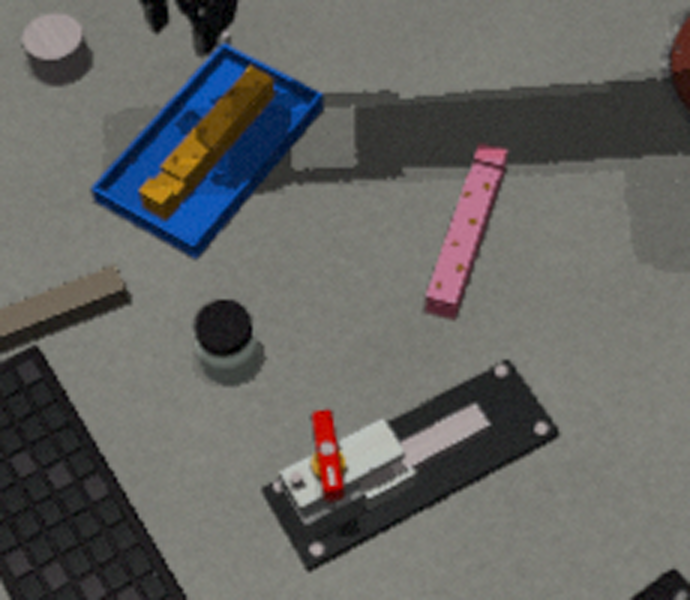

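```bash
python3 - <<'E'
from h import *
from station import ctrl
p=ctrl.get_image("wrist")
u=np.array([np.cos(np.radians(24.5)),np.sin(np.radians(24.5))])
f=lambda uv,z:(onplane(p,[uv],z)[0,:2]@u).round(4)
print("rim outer far/near",f((320,91),.025),f((325,342),.025),"bar far/near",f((321,113),.037),f((321,333),.037))
t=ctrl.get_image("top"); print(rect(t,mask_yel(t),proj(t,[.56,-.2268,.037])[0],.037))
for n in ["jar","mug","mouse","weight","driver","spare_bar"]: print(n,[(d["position"],round(d["confidence"],2)) for d in ctrl.boxes_of(t,n)][:1])
E
```

```text
rim outer far/near 0.5273 0.3042 bar far/near 0.5105 0.3213
(array([ 0.61398492, -0.19800066]), (61.70024490356445, 33.31884002685547), 23.771438598632812, 197)
jar [([193.5, 345.5], 0.93)]
mug [([192.5, 190.3], 0.77)]
mouse [([247.5, 192.0], 0.81)]
weight [([194.0, 189.2], 0.58)]
driver [([276.2, 511.0], 0.92)]
spare_bar [([153.5, 388.2], 0.87)]
```

```bash
python3 -c "
from station import ctrl
o=ctrl.get_obs();print(o['t'],o['contact_force'],abs(o['dq']).max());print(ctrl.finish_job())"
```

```text
21.4 [0.12813895 0.47683003 0.66664044] 0.007623873993804176
the job is handed in; nothing more can be done
None
```

The tan bar is out of the clamp and lying flat in the blue tray with its notch up. I handed the job in at 21.4 s of the 72 s allowed.

- **Clamp:** I turned the knob clockwise in two grasps, about 268° in all. Its last measured heading puts it at about 5.1 rad, past the 4.3 "well clear" mark, and it was left open.
- **Drawing out:** I gripped the bar at its middle and slid it about 76 mm straight back, with about 2 N of drag and no change in height, then lifted it.
- **Placing:** I lowered it until the tray floor carried its weight, then let go. The last wrist picture shows it parallel to the tray, about 12 mm from each end wall.
- **Surroundings:** The jar, mug, mouse, driver and spare bar were still in place in the last top view. There the detector for the weight returned the mug's position instead. The weight itself was still standing by the tray in the wrist and scene views.
- **Disagreements:** The tray centre from the top and wrist cameras differed by about 6 mm, so I aimed between the two. The measured tool height drifted about 3.5 mm while the gripper closed on the bar. The bar was therefore gripped slightly high, but it held.

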